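# Hang the key hanger on the hall rail and slide it to its mark

### The job

Draw the blue key hanger up out of its slot in the tilted-out bin and hook it over the steel rail at the green band. Then, without taking it off the rail, slide it along to the red band and leave it hanging there by itself, upright and still, centred on the red band. Leave the orange hanger in its slot and do not disturb the dog figurine, the sunglasses case or the key bowl.

Things in the scene. Friction and masses are not known exactly. Their poses are not given: they have to be found in the camera images.
- blue_hanger: Blue plastic key hanger, flat, rigid, 5 mm thick (y), 35-70 g. Origin: middle of the tag's lower edge; z up to the grip tab, x to the hook's open side. Tag 44 wide, z 0-60; neck x -18 to -10, z 60-96; crown 36 wide, z 96-104; lip x 10 to 18, z 84-96; grip tab 22 (x) by 10 (y), z 104-140.
- blue_hanger_grip (a point): Middle of the blue hanger's grip tab, 126 mm up its z axis; axes as the hanger's. The tab is 10 mm thick along y.
- blue_hanger_hook (a point): Centre of the underside of the blue hanger's crown, 96 mm up its z axis: the point that rests on top of the rail. Axes as the hanger's. The hook is 20 wide inside (x -10 to +10) and 12 deep behind the lip; its mouth, on the +x side between the tag's top and the lip, is 24 high.
- orange_hanger: Orange hanger of the same shape in the other slot, 80 mm away; it stays there. Origin and axes as for the blue one.
- organiser: White and grey plastic organiser, fixed, 130 deep (x -48 to +82), 220 wide, 236 high; front faces its own -x. Origin on the console below the middle of the slots. Its bin is fixed tilted out by 35 degrees, so the hangers lean out to -x. Slots at y +40 and -40, either may hold the blue hanger: 8 wide (y), 47 long, 46 deep along the tilt, floor 30 above the console.
- organiser_brow (a point): Middle of the lower front edge of the organiser's upper compartment (220 wide, 72 high above this point), 24 mm behind and 30 above the middle of the grip tabs. A gripper held upright over a tab strikes it; one tilted in line with the hanger (35 degrees) clears it. Axes as the organiser's.
- rail: Fixed rail stand: wooden foot 100 (x) by 400 (y) by 12 high, a horizontal steel rail 10 thick along y, 374 long, its top 150 above the console, on posts 14 thick at y = +-180 that end below the rail's top. Origin: centre of the foot's underside.
- rail_top (a point): Middle of the rail's length on its upper surface, 150 mm above the console; y along the rail.
- green_band: Green painted band round the rail, 16 mm along the rail, with a green stripe on the foot below it. Origin on the rail's axis (5 mm below its top) at the band's centre; y along the rail. Flush, does not obstruct. Start of the slide.
- red_band: Red painted band, as the green one, 120 to 200 mm away along the rail on either side. Goal of the slide.
- dog: White ceramic sitting dog with brown ears, 54 mm across, 81 high; origin at the centre of its underside.
- case: Black sunglasses case 157 by 60 by 40 high (x, y, z); origin at the centre of its underside.
- bowl: Steel key bowl, 110 across, 45 high, two keys in it; origin at the centre of its underside.

How it is judged:
On the way, in this order (a step that is already met when the one before it is completed fails the run):
1. the blue hanger is drawn clear of its slot (moved more than 80 mm) (distance of blue_hanger from where it was at the start of the episode above 0.08 m), for 0.1 s.
2. it is hooked on the rail at the green band (within 15 mm of its centre) (x of blue_hanger_hook in the frame of rail_top between -0.012 and 0.012 m and z of blue_hanger_hook in the frame of rail_top between -0.004 and 0.008 m and angle between blue_hanger's own z axis and vertical below 0.4 rad and y of blue_hanger_hook in the frame of green_band between -0.015 and 0.015 m), for 0.1 s.
3. still hooked, it leaves the green band (25 to 55 mm from it) (x of blue_hanger_hook in the frame of rail_top between -0.012 and 0.012 m and z of blue_hanger_hook in the frame of rail_top between -0.004 and 0.008 m and angle between blue_hanger's own z axis and vertical below 0.4 rad and y of blue_hanger_hook in the frame of green_band between -0.055 and 0.055 m and not (y of blue_hanger_hook in the frame of green_band between -0.025 and 0.025 m)), for 0.02 s.
4. still hooked, it comes up to the red band (20 to 50 mm from it) (x of blue_hanger_hook in the frame of rail_top between -0.012 and 0.012 m and z of blue_hanger_hook in the frame of rail_top between -0.004 and 0.008 m and angle between blue_hanger's own z axis and vertical below 0.4 rad and y of blue_hanger_hook in the frame of red_band between -0.05 and 0.05 m and not (y of blue_hanger_hook in the frame of red_band between -0.02 and 0.02 m)), for 0.02 s.
At the end, for the whole second after the job is handed in: The blue hanger hangs on the rail by its hook (crown resting on the rail, hanger upright within 11 degrees), its hook within 9 mm of the red band's centre along the rail, at rest; orange hanger, dog, case and bowl where they were (within 25 mm, not tipped) (x of blue_hanger_hook in the frame of rail_top between -0.012 and 0.012 m and z of blue_hanger_hook in the frame of rail_top between -0.004 and 0.004 m and angle between blue_hanger's own z axis and vertical below 0.2 rad and y of blue_hanger_hook in the frame of red_band between -0.009 and 0.009 m and linear speed of blue_hanger below 0.03 m/s and angular speed of blue_hanger below 0.4 rad/s); the robot touches nothing.
It fails at once if the orange hanger is moved by more than 25 mm (distance of orange_hanger from where it was at the start of the episode above 0.025 m).
It fails at once if the dog is moved by more than 25 mm or tipped (distance of dog from where it was at the start of the episode above 0.025 m or angle between dog's own z axis and vertical above 0.4 rad).
It fails at once if the sunglasses case is moved by more than 25 mm (distance of case from where it was at the start of the episode above 0.025 m).
It fails at once if the key bowl is moved by more than 25 mm or tipped (distance of bowl from where it was at the start of the episode above 0.025 m or angle between bowl's own z axis and vertical above 0.4 rad).
It also fails if it takes over 58 s, if anything falls off the work surface, if the arm or the gripper's body presses on something with over 40 N, if the wrist force passes 120 N, or if a joint passes its speed limit or range.

### The arm

A 7-joint arm with a two-finger parallel gripper is mounted at the origin on the work surface. World frame = base frame: x ahead of the robot, y to its left, z up, the work surface at z = 0. Lengths are in m, angles in rad, forces in N, time in s.
With the tool pointing down it reaches from about 0.4 to 0.925 m from the base axis. Payload 5.6 kg.
Tool frame: the origin (TCP) lies at the very end of the fingers, on their centre line; the grasp point (between the pads) lies 19 mm behind it; z points along the fingers, y is the line along which they close (so a half turn about z gives the same grasp; the last joint's range is limited). The gripper opens to 85 mm and grips with 20 to 120 N. Pads are 22 mm wide; open, the fingers measure 114 mm over their backs; the gripper's body (76 mm by 85 mm) begins 54 mm behind the grasp point. The pads swing forward as they close: fully open they stand 13 mm farther back than shut.
Start: joints at [-1.173, 0.468, -0.012, 1.603, 0.006, 1.071, -0.056], TCP at [0.277, 0.588, 0.231] pointing down, gripper open.
Joint ranges: [-2.53, 2.53], [-0.31, 2.02], [-1.57, 1.55], [0.28, 2.44], [-1.29, 4.43], [0.15, 1.84], [-2.92, 2.92]. Speed limits (rad/s): [2.57, 2.57, 3.14, 3.14, 3.14, 3.14, 3.14].

### API

Orientations are given as a 3x3 rotation matrix whose columns are the frame's x, y, z axes.
In Python, from bench import r gives the robot as it stands. The module is installed in compiled form; this text tells all that it offers.
- The arm moves only by the tool play_rows, never from a script. Its arguments are lists of equal length, an entry for each row: "jaw": the opening, from 0 (shut) to 1 (fully open); "translation": the shift along the tool's x, y, z in m, a list of three; "twist": the turn, a rotation vector about the tool's x, y, z in rad, a list of three. A call has 1 to 8 rows; each row is the pose to reach, as a shift and turn from the pose commanded when the call began, along the tool's axes at that moment; what a row does not reach only later rows make up. A row lasts 1/10 s, in which the tool goes at most 50 mm and 8.59 degrees, less where a joint would pass 70% of its speed; a pose out of reach is approached as far as the arm can. A call with a gripper value outside its range is refused whole. The fingers move at their own pace and stop on an object; the grip force is fixed at half the most. Time passes only in rows, so rows that repeat a pose let the fingers close. It gives the time, the measured TCP pose, the force, the opening and the grip force at its end, in the units of the state.
- r.get_obs(): the state, without advancing time (a new reading comes with each control period).
- r.camera(name): name is "scene" or "top"; returns (picture, depth): 400x640x3 uint8, red, green, blue; 400x640 float32, m along the optical axis (not along the pixel's ray), 0 where there is no reading.
- r.calibration(name): a dict with "fx", "fy", "cx", "cy" (pixels), "R" (3x3) and "t" (3): a world point X has camera coordinates R X + t. Camera axes: x right, y down, z forward; pixel columns grow to the right and rows downward; lengths in m; the calibration is good to about 2 mm. A picture is of the moment at which its call begins. calibration takes no time and is no camera call.
- r.hand_in(): hands the job in; it is judged then, once.
The state is a dict: "time_s": time; "joints": joint angles; "joint_vel": joint speeds; "effort": joint torques, N m; "position": TCP position; "tool_rot": TCP orientation; "wrist_force": force on the tool from outside, world axes, zero at the start; "torque": the same for the moment, N m; "width": finger opening in m; "grip_force": force on a finger pad.
Only numpy, scipy, OpenCV 4.12 (cv2) and the standard library are available. Lean on these libraries where they do the work, as an engineer would, in place of code of your own. Each camera call takes 0.05 s, during which the arm holds its last target. There are 200 camera calls.

## Working session

There is one attempt and no reset: what is moved stays moved. The work goes in short steps, Python scripts to look and compute and a tool call to move; the robot and the scene stay as the last step left them, time stands still between calls to the robot, and variables do not carry over. Pictures are saved under pics/ and viewed, at most 13 in all, crops included, and the job is handed in when it is done.

Besides the shell and the picture viewer there is one more tool, called after "Emit:" as a command line: name --argument value ..., lists and objects as JSON in quotes. play_rows: Moves the arm, as the interface text tells. Its arguments: {"type":"object","properties":{"jaw":{"type":"array","items":{"type":"number"}},"translation":{"type":"array","items":{"type":"array","items":{"type":"number"}}},"twist":{"type":"array","items":{"type":"array","items":{"type":"number"}}}},"required":["jaw","translation","twist"]}

```bash
mkdir -p pics
python3 - <<'E'
from bench import r
import cv2,numpy as np
for n in("scene","top"):
    p,d=r.camera(n); cv2.imwrite(f"pics/{n}0.png",p[:,:,::-1]); np.savez(f"{n}0.npz",p=p,d=d)
    c=r.calibration(n); print(n,c)
o=r.get_obs(); print(o)
E
```

```text
scene {'fx': 452.3186184747592, 'fy': 452.3186184747592, 'cx': 317.84772634333865, 'cy': 197.03327710539097, 'R': array([[ 9.28099872e-01, -3.72331198e-01, -3.27909731e-04],
       [-2.23105008e-01, -5.55422292e-01, -8.01080665e-01],
       [ 2.98085195e-01,  7.43556021e-01, -5.98556313e-01]]), 't': array([-0.51683311,  0.2312195 ,  0.90466264])}
top {'fx': 480.29935639589934, 'fy': 480.29935639589934, 'cx': 316.28573823119353, 'cy': 202.64229897930525, 'R': array([[ 0.02250493, -0.99958923,  0.01774556],
       [-0.98837611, -0.02491492, -0.14997301],
       [ 0.15035353, -0.01416415, -0.98853083]]), 't': array([-0.00779864,  0.57168543,  1.34488639])}
{'time_s': 0.1, 'joints': array([-1.17300724,  0.46830346, -0.01159797,  1.60353724,  0.00602282,
        1.07139715, -0.05633336]), 'joint_vel': array([ 7.29233193e-04, -1.59404304e-03, -5.98067190e-06, -4.49440040e-03,
       -1.03663572e-03,  5.03796170e-04,  5.62144615e-04]), 'effort': array([ 5.90595610e-04, -5.33515263e+01,  2.11903261e-02, -2.51964211e+01,
        1.14178110e-02,  4.29047053e-03, -1.50648424e-05]), 'position': array([0.27717764, 0.58738204, 0.23042191]), 'tool_rot': array([[-9.04376413e-01,  4.26735270e-01, -5.60007259e-04],
       [ 4.26735615e-01,  9.04375161e-01, -1.51086659e-03],
       [-1.38283408e-04, -1.60536715e-03, -9.99998702e-01]]), 'wrist_force': array([ 1.05025833,  0.51404589, -0.29177758]), 'torque': array([ 0.02571808, -0.00994472,  0.01428636]), 'grip_force': 0.0, 'width': 0.08509774407070146}
```

View pics/scene0.png

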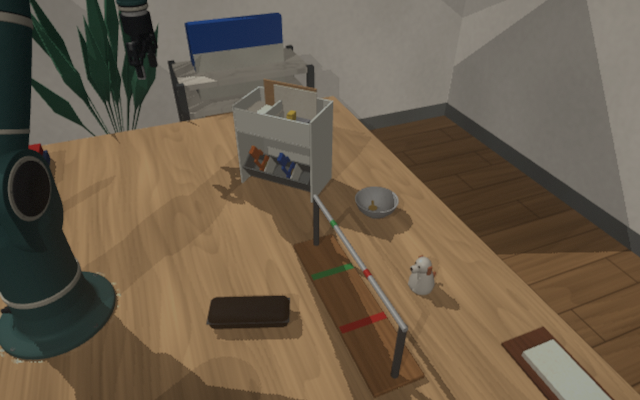

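View pics/top0.png

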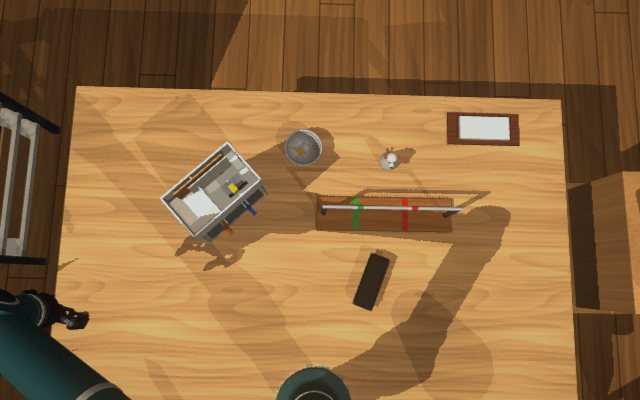

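The scene view shows the organiser at (285,140) with orange hanger (258,157) and blue (288,165). The rail runs (316,197)-(402,327), with green at (333,223) and red at (367,272). In the top view, blue is at (250,210), orange at (228,230), and the rail spans (322,208)-(455,210), with green at x≈357 and red at x≈415 on the rail.

```bash
cat > h.py <<'E'
import numpy as np,cv2
from bench import r
def cloud(n,d):
    c=r.calibration(n); v,u=np.mgrid[:400,:640]
    P=np.stack([(u-c["cx"])/c["fx"]*d,(v-c["cy"])/c["fy"]*d,d],-1)
    return (P-c["t"])@c["R"]
def ray_z(n,uv,z):
    c=r.calibration(n); k=np.array([(uv[0]-c["cx"])/c["fx"],(uv[1]-c["cy"])/c["fy"],1.])
    C=-c["R"].T@c["t"]; w=c["R"].T@k; return C+w*(z-C[2])/w[2]
E
python3 - <<'E'
from h import *
ims=[]
for n,(x0,x1,y0,y1) in dict(scene=(225,345,80,210),top=(155,275,135,245)).items():
    f=np.load(n+"0.npz");p,d=f["p"],f["d"];X=cloud(n,d)
    h=cv2.cvtColor(p,cv2.COLOR_RGB2HSV)
    H,S,V=h[...,0],h[...,1],h[...,2]
    M=dict(blue=(H>105)&(H<130)&(S>130)&(V>40),orange=((H<12))&(S>160)&(V>60),green=(H>45)&(H<85)&(S>120),red=((H<5)|(H>174))&(S>150))
    for k,m in M.items():
        m=m&(d>0)
        num,l,st,ce=cv2.connectedComponentsWithStats(m.astype(np.uint8))
        for i in range(1,num):
            if st[i,4]>8:
                q=X[l==i]
                if q[:,0].min()<0.3 : continue
                print(n,k,st[i],ce[i].round(1),np.median(q,0).round(3),q.min(0).round(3),q.max(0).round(3))
    ims.append(cv2.resize(p[y0:y1,x0:x1,::-1],(400,400),interpolation=cv2.INTER_CUBIC))
cv2.imwrite("pics/crop.png",np.hstack(ims))
E
```

```text
scene blue [ 186   13   96   52 2879] [233.4  32.7] [0.679 1.328 0.101] [ 0.485  1.309 -0.035] [0.907 1.461 0.16 ]
scene blue [277 153   6   8  26] [279.9 156.8] [0.528 0.176 0.143] [0.519 0.168 0.137] [0.534 0.183 0.15 ]
scene orange [250 147  18  23 134] [257.7 156.5] [0.486 0.243 0.117] [0.465 0.225 0.062] [0.521 0.28  0.148]
scene orange [363 269   8   9  36] [366.5 272.6] [ 0.545 -0.255  0.149] [ 0.542 -0.262 -0.002] [ 0.627 -0.123  0.152]
scene orange [339 312  48  22 391] [362.  322.3] [ 0.546 -0.255  0.012] [ 0.499 -0.265 -0.   ] [ 0.601 -0.239  0.016]
scene green [312 264  41  15 146] [331.5 271.2] [ 0.543 -0.109  0.012] [ 0.501 -0.118  0.009] [ 0.592 -0.1    0.015]
scene red [363 269   8   8  33] [366.4 272.6] [ 0.545 -0.255  0.149] [ 0.542 -0.262  0.147] [ 0.551 -0.248  0.152]
scene red [340 312  47  21 295] [363.1 321.9] [ 0.55  -0.255  0.012] [ 0.501 -0.262 -0.   ] [ 0.601 -0.239  0.016]
top blue [250 209   6   6  16] [252.4 211.5] [0.528 0.176 0.145] [0.522 0.171 0.136] [0.535 0.183 0.153]
top orange [447 112  72  34 852] [480.  129.6] [ 0.812 -0.474  0.007] [ 0.769 -0.
[... 358 characters left out ...]
] [ 0.561 -0.245  0.022]
top orange [221 220  12  15  54] [226.7 227.6] [0.482 0.242 0.14 ] [0.467 0.228 0.076] [0.507 0.264 0.154]
top green [353 198  10  11  52] [356.6 202.9] [ 0.578 -0.109  0.016] [ 0.544 -0.115  0.007] [ 0.593 -0.103  0.155]
top green [353 210   5  20  99] [355.  219.4] [ 0.53  -0.11   0.014] [ 0.5   -0.116  0.007] [ 0.557 -0.103  0.02 ]
top red [402 198   5   8  36] [403.9 201.8] [ 0.585 -0.254  0.013] [ 0.575 -0.261  0.007] [ 0.597 -0.248  0.02 ]
top red [412 207   6   3  17] [414.6 208. ] [ 0.548 -0.255  0.15 ] [ 0.544 -0.262  0.146] [ 0.551 -0.248  0.158]
top red [402 210   5  21  82] [404.5 219.5] [ 0.533 -0.256  0.013] [ 0.502 -0.262  0.006] [ 0.561 -0.248  0.022]
```

View pics/crop.png

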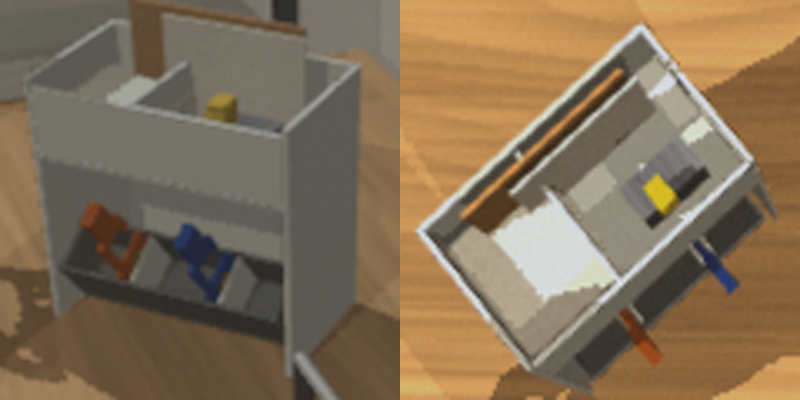

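Run:
```python
from h import *
f=np.load("top0.npz");p,d=f["p"],f["d"];X=cloud("top",d)
s=np.load("scene0.npz");Xs=cloud("scene",s["d"])
m=(X[...,2]>.225)&(X[...,2]<.245)&(X[...,0]>.4)&(X[...,0]<.8)&(X[...,1]>.05)&(X[...,1]<.5)
q=X[m]; print(m.sum(),np.median(q[:,2]))
rc=cv2.minAreaRect((q[:,:2]*1000).astype(np.float32)); print("rim",rc); print(cv2.boxPoints(rc).round(1))
# rim via contour pixels projected on z=.236
num,l,st,_=cv2.connectedComponentsWithStats(m.astype(np.uint8)); i=1+st[1:,4].argmax()
uv=np.argwhere(l==i)[:,::-1]
B=cv2.boxPoints(cv2.minAreaRect(uv.astype(np.float32))); print("px box",B.round(1))
for b in B: print(ray_z("top",b,.236).round(4))
# front brow face from scene depth: fit plane
ms=(Xs[...,2]>.175)&(Xs[...,2]<.225)&(Xs[...,0]>.4)&(Xs[...,0]<.8)&(Xs[...,1]>.05)&(Xs[...,1]<.4)
q=Xs[ms]; q=q[np.argsort(q[:,0]*.85+q[:,1]*.53)]
# rail line
for n,Y,g in(("top",X,p),("scene",Xs,s["p"])):
    a=(Y[...,2]>.138)&(Y[...,2]<.16)&(Y[...,0]>.5)&(Y[...,0]<.6)&(Y[...,1]>-.45)&(Y[...,1]<.03)
    k=Y[a]; c=np.polyfit(k[:,1],k[:,0],1); print(n,"rail x=",c,len(k),k.min(0),k.max(0),"yaw deg",-np.degrees(np.arctan(c[0])))
    hh=cv2.cvtColor(g,cv2.COLOR_RGB2HSV); S=hh[...,1];H=hh[...,0]
    for nm,mm in(("green",(H>40)&(H<90)&(S>70)),("red",((H<7)|(H>172))&(S>120))):
        b=mm&a; uvb=np.argwhere(b)[:,::-1].mean(0) if b.any() else None
        if uvb is not None: print(n,nm,b.sum(),uvb,Y[b].mean(0),"raycast z=.148",ray_z(n,uvb,.148).round(4))
# objects heights
for nm,(x0,x1,y0,y1) in dict(dog=(.6,.75,-.28,-.12),case=(.25,.48,-.25,-.03),bowl=(.6,.8,-.05,.12)).items():
    a=(X[...,2]>.025)&(X[...,2]<.1)&(X[...,0]>x0)&(X[...,0]<x1)&(X[...,1]>y0)&(X[...,1]<y1); k=X[a]; print(nm,k.min(0).round(3),k.max(0).round(3))
ims=[cv2.resize(g[y0:y1,x0:x1,::-1],(400,400),interpolation=cv2.INTER_CUBIC) for g,(x0,x1,y0,y1) in((s["p"],(240,310,135,195)),(p,(205,265,195,245)))]
cv2.imwrite("pics/crop2.png",np.hstack(ims))
```

```text
1010 0.23446639426903104
rim ((572.6792602539062, 272.5323791503906), (132.73463439941406, 220.03231811523438), 43.25689697265625)
[[449.  307.2]
 [599.7 146.9]
 [696.4 237.9]
 [545.6 398.1]]
px box [[159.3 197.8]
 [227.4 139.1]
 [261.8 179.1]
 [193.6 237.8]]
[0.5447 0.3972 0.236 ]
[0.6989 0.2367 0.236 ]
[0.5984 0.1459 0.236 ]
[0.4479 0.3065 0.236 ]
top rail x= [-0.00725281  0.54670282] 533 [ 0.54032363 -0.38214278  0.13958586] [ 0.55658341 -0.01065441  0.15801404] yaw deg 0.41554836366601655
top green 23 [360.17391304 206.56521739] [ 0.54785709 -0.10987628  0.14985828] raycast z=.148 [ 0.5481 -0.1101  0.148 ]
top red 24 [414.5 207.5] [ 0.54890265 -0.25511047  0.15037129] raycast z=.148 [ 0.5492 -0.2556  0.148 ]
scene rail x= [-0.00852584  0.54337238] 951 [ 0.53804435 -0.3826189   0.13805432] [ 0.55551923 -0.00702394  0.15255489] yaw deg 0.48848269022931784
scene green 27 [332.62962963 222.88888889] [ 0.54454466 -0.10952595  0.14896645] raycast z=.148 [ 0.545  -0.1085  0.148 ]
scene red 40 [366.325 272.65 ] [ 0.54573582 -0.25491113  0.1488038 ] raycast z=.148 [ 0.5461 -0.2543  0.148 ]
dog [ 0.677 -0.231  0.025] [ 0.73  -0.181  0.085]
case [ 0.27  -0.208  0.025] [ 0.434 -0.102  0.051]
bowl [ 0.681 -0.005  0.025] [0.791 0.102 0.053]
```

View pics/crop2.png

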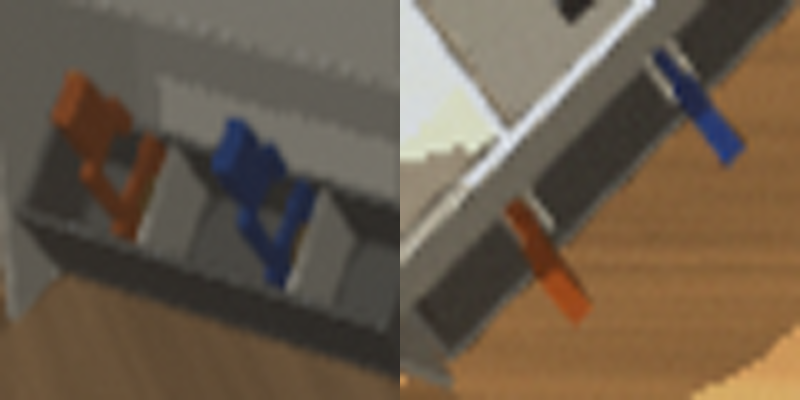

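The crops show both hangers' necks on the front (outer) side, with the lip at scene crop (270,165) and the mouth facing the back. I'll check this pose by projecting the hanger's outline.

```bash
cat >> h.py <<'E'
yaw=np.radians(43.3); cy,sy=np.cos(yaw),np.sin(yaw)
Ro=np.array([[cy,-sy,0],[sy,cy,0],[0,0,1]])
# organiser origin: rim centre is at org x=+17,y=0 
org=np.array([.5727,.2722,0])-Ro@[.017,0,0]
a=np.radians(35); Rt=np.array([[np.cos(a),0,-np.sin(a)],[0,1,0],[np.sin(a),0,np.cos(a)]])
Rh=Ro@Rt
hb=org+Ro@[0,-.04,.030]
def proj(n,P):
    c=r.calibration(n); q=P@c["R"].T+c["t"]; return np.c_[q[:,0]/q[:,2]*c["fx"]+c["cx"],q[:,1]/q[:,2]*c["fy"]+c["cy"]]
OUT=np.array([[-22,0],[22,0],[22,60],[-10,60],[-10,96],[10,96],[10,84],[18,84],[18,104],[11,104],[11,140],[-11,140],[-11,104],[-18,104],[-18,60],[-22,60]])/1000
OUT=np.c_[OUT[:,0],0*OUT[:,0],OUT[:,1]]
E
python3 - <<'E'
from h import *
print("origin",org,hb,"grip",hb+Rh@[0,0,.126])
ims=[]
for n,(x0,x1,y0,y1) in dict(scene=(240,310,135,195),top=(205,265,190,240)).items():
    g=np.load(n+"0.npz")["p"][y0:y1,x0:x1,::-1]; k=7
    g=cv2.resize(g,None,fx=k,fy=k,interpolation=cv2.INTER_CUBIC)
    g=cv2.copyMakeBorder(g,0,420-g.shape[0],0,0,cv2.BORDER_CONSTANT)if g.shape[0]<420 else g
    for y in(-.04,.04):
        P=org+Ro@[0,y,.03]+OUT@Rh.T
        cv2.polylines(g,[((proj(n,P)-[x0,y0]+.5)*k).astype(int)],True,(0,255,255),1)
    ims.append(g[:,:400])
cv2.imwrite("pics/ov.png",np.hstack(ims))
E
```

```text
origin [0.56032786 0.26054109 0.        ] [0.5877606  0.23143018 0.03      ] grip [0.535164   0.18186565 0.13321316]
```

View pics/ov.png

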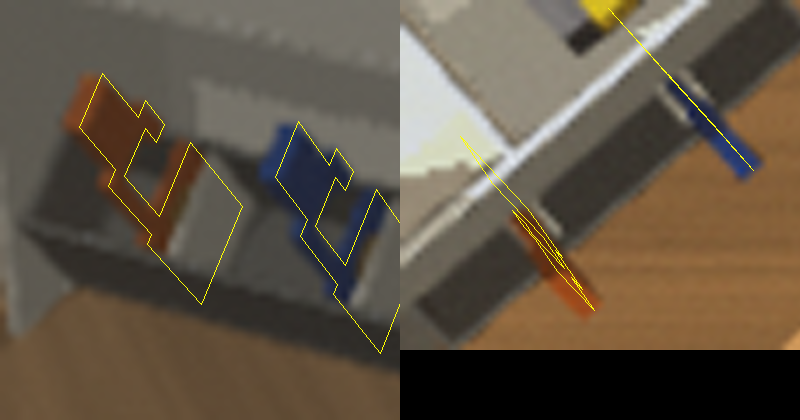

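The projected outline matches both hangers, with the neck in front and the mouth at the back. Next I'll plan the approach via a waypoint clear of the organiser.

```bash
cat >> h.py <<'E'
from scipy.spatial.transform import Rotation as Ro3
RG=np.c_[np.cross(-Rh[:,1],-Rh[:,2]),-Rh[:,1],-Rh[:,2]]
def rel(goal,Rg):
    o=r.get_obs(); R0=o["tool_rot"]
    print("t",o["time_s"],"tcp",o["position"].round(4),"F",o["wrist_force"].round(1),"w",o["width"].round(4),"j",o["joints"].round(2))
    print("shift",(R0.T@(np.array(goal)-o["position"])).round(4),"twist",Ro3.from_matrix(R0.T@Rg).as_rotvec().round(4))
TG=hb+Rh@[0,.001,.109]; TA=TG+Rh@[0,0,.08]
E
python3 -c "
from h import *
print(TG,TA,RG); rel([.42,.10,.30],RG)"
```

```text
[0.54157455 0.1892807  0.11928757] [0.50817988 0.15781116 0.18481974] [[ 0.59615654  0.68581835  0.4174333 ]
 [ 0.56178951 -0.72777276  0.39336925]
 [ 0.57357644 -0.         -0.81915204]]Traceback (most recent call last):
  File "<string>", line 3, in <module>
    print(TG,TA,RG); rel([.42,.10,.30],RG)
                     ~~~^^^^^^^^^^^^^^^^^^
  File "h.py", line 25, in rel
    print("t",o["time_s"],"tcp",o["position"].round(4),"F",o["wrist_force"].round(1),"w",o["width"].round(4),"j",o["joints"].round(2))
                                                                                         ^^^^^^^^^^^^^^^^
AttributeError: 'float' object has no attribute 'round'
```

```bash
sed -i 's/o\["width"\].round(4)/round(o["width"],4)/' h.py
python3 -c "
from h import *
rel([.42,.10,.30],RG)"
```

```text
t 0.1 tcp [0.2772 0.5874 0.2304] F [ 1.1  0.5 -0.3] w 0.0851 j [-1.17  0.47 -0.01  1.6   0.01  1.07 -0.06]
shift [-0.3372 -0.3799 -0.0689] twist [-0.5923  0.4047  1.8754]
```

Emit:
play_rows --jaw '[0.5,0.5,0.5,0.5,0.5,0.5,0.5,0.5]' --translation '[[-0.0337,-0.038,-0.03],[-0.067,-0.076,-0.069],[-0.1,-0.114,-0.069],[-0.135,-0.152,-0.069],[-0.17,-0.19,-0.069],[-0.2,-0.228,-0.069],[-0.235,-0.266,-0.069],[-0.27,-0.304,-0.069]]' --twist '[[-0.04,0.027,0.125],[-0.08,0.054,0.25],[-0.12,0.081,0.375],[-0.16,0.108,0.5],[-0.2,0.135,0.625],[-0.24,0.162,0.75],[-0.28,0.19,0.875],[-0.32,0.216,1.0]]'

```text
time_s: 0.9
position: [0.3846, 0.219, 0.3003]
tool_rot: [[-0.134, 0.983, 0.127], [0.936, 0.083, 0.341], [0.325, 0.165, -0.931]]
wrist_force: [1.7, -0.1, 0.1]
width: 0.0427
grip_force: 0.0
```

```bash
python3 -c "
from h import *
rel([.44,.10,.28],RG)"
```

```text
t 0.9 tcp [0.3846 0.219  0.3003] F [ 1.7 -0.1  0.1] w 0.0427 j [-0.75 -0.12  0.32  2.2  -0.31  0.82 -0.13]
shift [-0.1254  0.0412 -0.0146] twist [-0.2721  0.1819  0.8701]
```

Emit:
play_rows --jaw '[0.5,0.5,0.5,0.5,0.5,0.5,0.5,0.5]' --translation '[[-0.02,0.01,-0.002],[-0.04,0.018,-0.006],[-0.06,0.025,-0.01],[-0.08,0.033,-0.014],[-0.1,0.04,-0.014],[-0.12,0.041,-0.014],[-0.12,0.041,-0.014],[-0.12,0.041,-0.014]]' --twist '[[-0.039,0.026,0.125],[-0.078,0.052,0.25],[-0.117,0.078,0.375],[-0.156,0.104,0.5],[-0.195,0.13,0.625],[-0.234,0.156,0.75],[-0.272,0.18,0.86],[-0.272,0.18,0.86]]'

```text
time_s: 1.7
position: [0.4383, 0.1074, 0.2804]
tool_rot: [[0.588, 0.696, 0.413], [0.574, -0.718, 0.394], [0.57, 0.005, -0.821]]
wrist_force: [0.5, -0.4, 0.4]
width: 0.0425
grip_force: 0.0
```

```bash
python3 -c "
from h import *
rel(TA,RG)"
```

```text
t 1.7 tcp [0.4383 0.1074 0.2804] F [ 0.5 -0.4  0.4] w 0.0425 j [-0.57 -0.19  0.46  2.38 -0.59  0.52 -0.44]
shift [0.0154 0.0119 0.1272] twist [-0.0033  0.0037  0.0142]
```

Emit:
play_rows --jaw '[0.5,0.5,0.5,0.5,0.5,0.5]' --translation '[[0.006,0.005,0.03],[0.012,0.01,0.07],[0.0154,0.0119,0.11],[0.0154,0.0119,0.127],[0.0154,0.0119,0.127],[0.0154,0.0119,0.127]]' --twist '[[-0.003,0.004,0.014],[-0.003,0.004,0.014],[-0.003,0.004,0.014],[-0.003,0.004,0.014],[-0.003,0.004,0.014],[-0.003,0.004,0.014]]'

```text
time_s: 2.3
position: [0.5095, 0.1591, 0.1846]
tool_rot: [[0.593, 0.69, 0.415], [0.566, -0.724, 0.394], [0.573, 0.001, -0.82]]
wrist_force: [0.4, -0.5, 1.1]
width: 0.0427
grip_force: 0.0
```

```bash
python3 -c "
from h import *
rel(TG,RG)
p,d=r.camera('scene'); q,_=r.camera('top')
cv2.imwrite('pics/appr.png',np.hstack([cv2.resize(p[80:200,230:330,::-1],(400,480)),cv2.resize(q[150:250,180:280,::-1],(400,480))]))"
```

```text
t 2.3 tcp [0.5095 0.1591 0.1846] F [ 0.4 -0.5  1.1] w 0.0427 j [-0.44  0.18  0.28  2.33 -1.29  0.39  0.18]
shift [-0.0013  0.0002  0.0788] twist [-0.0022  0.0009  0.0053]
```

View pics/appr.png

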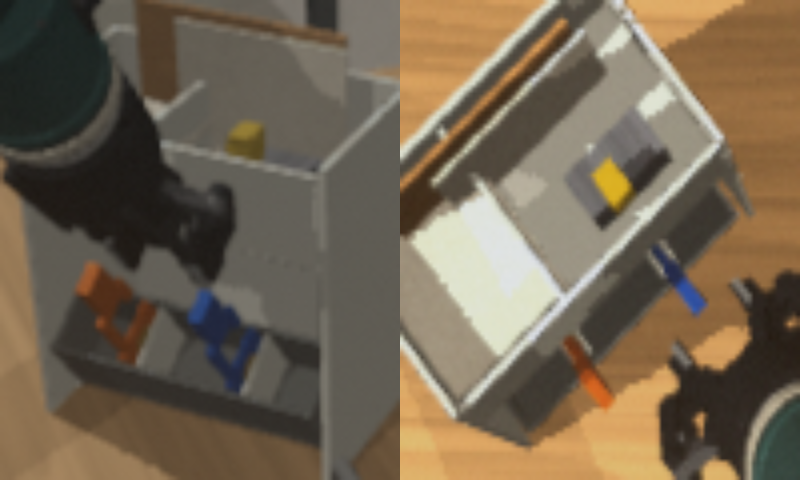

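The fingers straddle the blue tab in line with it: the top view has the tips at (740,290) and (680,355), and the tab end at (697,300).

Emit:
play_rows --jaw '[0.5,0.5,0.5,0.5,0.5,0.5]' --translation '[[-0.001,0,0.02],[-0.001,0,0.04],[-0.001,0,0.06],[-0.001,0,0.07],[-0.001,0,0.079],[-0.001,0,0.079]]' --twist '[[-0.002,0.001,0.005],[-0.002,0.001,0.005],[-0.002,0.001,0.005],[-0.002,0.001,0.005],[-0.002,0.001,0.005],[-0.002,0.001,0.005]]'

```text
time_s: 3.0
position: [0.5476, 0.1843, 0.1311]
tool_rot: [[0.605, 0.686, 0.405], [0.564, -0.728, 0.39], [0.562, -0.008, -0.827]]
wrist_force: [1.1, -0.1, 0.0]
width: 0.0428
grip_force: 0.0
```

```bash
python3 -c "
from h import *
rel(TG,RG)"
```

```text
t 3.0 tcp [0.5476 0.1843 0.1311] F [ 1.1 -0.1  0. ] w 0.0428 j [ 0.14  0.39 -0.43  2.22 -1.29  0.15  0.22]
shift [-0.0075 -0.0077  0.0093] twist [-0.0064  0.0141 -0.0043]
```

The arm hit its joint 5 and joint 6 limits 9 mm short. I'll fit a simple kinematic model from the readings so far to find a reachable tilt or arm branch.

```bash
cat > kin.py <<'E'
import numpy as np, itertools
from scipy.spatial.transform import Rotation as Q
from scipy.optimize import least_squares
rz=lambda t:Q.from_euler('z',t).as_matrix(); ry=lambda t:Q.from_euler('y',t).as_matrix()
LO=np.array([-2.53,-.31,-1.57,.28,-1.29,.15,-2.92]);HI=np.array([2.53,2.02,1.55,2.44,4.43,1.84,2.92])
def fk(j,L,s=(-1,-1,-1,-1),q0=0.):
    h,L1,L2,Lt,e1,e2,w=L; z=np.array
    R=rz(s[0]*j[0])@ry(j[1]); p=np.array([0,0,h])+R@[e1,0,L1]
    R=R@rz(s[1]*j[2])@ry(j[3]); p=p+R@[e2,0,L2]
    R=R@rz(s[2]*j[4])@ry(j[5]); p=p+R@[w,0,Lt]
    return p,R@rz(s[3]*j[6]+q0)
D=[([-1.17300724,.46830346,-.01159797,1.60353724,.00602282,1.07139715,-.05633336],[.2772,.5874,.2304],[[-.904,.4267,-.0006],[.4267,.904,-.0015],[-.0001,-.0016,-1]]),
([-.75,-.12,.32,2.2,-.31,.82,-.13],[.3846,.219,.3003],[[-.134,.983,.127],[.936,.083,.341],[.325,.165,-.931]]),
([-.57,-.19,.46,2.38,-.59,.52,-.44],[.4383,.1074,.2804],[[.588,.696,.413],[.574,-.718,.394],[.57,.005,-.821]]),
([-.44,.18,.28,2.33,-1.29,.39,.18],[.5095,.1591,.1846],[[.593,.69,.415],[.566,-.724,.394],[.573,.001,-.82]]),
([.14,.39,-.43,2.22,-1.29,.15,.22],[.5476,.1843,.1311],[[.605,.686,.405],[.564,-.728,.39],[.562,-.008,-.827]])]
E
python3 - <<'E'
from kin import *
best=[]
for s in itertools.product([1,-1],repeat=4):
  for q0 in(0,np.pi/2,np.pi,-np.pi/2):
    e=sum(np.linalg.norm(fk(j,np.zeros(7),s,q0)[1]-np.array(R)) for j,p,R in D)
    best.append((e,s,q0))
best.sort(key=lambda b:b[0]); print(best[:3]); _,s,q0=best[0]
f=lambda L:np.concatenate([fk(j,L,s,q0)[0]-p for j,p,R in D]+[.05*L[4:]])
o=least_squares(f,[.3,.4,.4,.2,0,0,0]); print(o.x.round(4),(f(o.x)[:15].reshape(5,3)*1000).round(1))
E
```

```text
[(np.float64(0.04842602571541831), (-1, -1, -1, -1), 1.5707963267948966), (np.float64(2.8444071877274553), (-1, -1, -1, 1), 1.5707963267948966), (np.float64(4.132822200708681), (-1, 1, -1, -1), 1.5707963267948966)]
[ 0.2647  0.4867  0.4361  0.2934 -0.0107 -0.0416 -0.0355] [[-31.4  11.8   7. ]
 [ -5.6  14.6   1.1]
 [ -3.6   2.2   1.8]
 [ -8.4  -6.7  -9.3]
 [  9.1   0.2  -0.5]]
```

```bash
cat >> kin.py <<'E'
def fk(j,L,s=(-1,-1,-1,-1),q0=np.pi/2):
    h,L1,L2,Lt,e1,e2,w,y0,y1,y2=L
    R=rz(s[0]*j[0]); p=np.array([0,0,h])+R@[0,y0,0]; R=R@ry(j[1]); p=p+R@[e1,y1,L1]
    R=R@rz(s[1]*j[2])@ry(j[3]); p=p+R@[e2,y2,L2]
    R=R@rz(s[2]*j[4])@ry(j[5]); p=p+R@[w,0,Lt]
    return p,R@rz(s[3]*j[6]+q0)
f=lambda L:np.concatenate([fk(j,L)[0]-p for j,p,R in D]+[.02*L[4:]])
L=least_squares(f,[.3,.4,.4,.2]+[0]*6).x
def ik(p,R,seed):
    g=lambda j:np.r_[(fk(j,L)[0]-p)*10,Q.from_matrix(fk(j,L)[1].T@R).as_rotvec()*3]
    o=least_squares(g,np.clip(seed,LO+.01,HI-.01),bounds=(LO+.03,HI-.03)); return o.x,np.abs(o.fun).max()
E
python3 - <<'E'
from kin import *
print(L.round(4),(f(L)[:15].reshape(5,3)*1000).round(1))
from h import Rh,hb,Ro
rng=np.random.default_rng(0)
for tilt in(35,28,22):
  a=np.radians(tilt); Z=Ro@[np.sin(a),0,-np.cos(a)]
  for sg in(-1,1):
    Y=sg*Ro[:,1]; R=np.c_[np.cross(Y,Z),Y,Z]
    p=hb+Rh@[0,.001,.128]+Z*.019
    S=[]
    for k in range(25):
        x,e=ik(p,R,rng.uniform(LO,HI))
        if e<.01: S.append(x)
    S=np.array(S)
    print(tilt,sg,len(S)); 
    if len(S): print(S[np.lexsort((S[:,4],))][::max(1,len(S)//6)].round(2))
E
```

```text
[ 0.295   0.515   0.4652  0.3048  0.0047 -0.0076 -0.0009 -0.0161 -0.0161
 -0.0016] [[ 0.4 -0.3  0.4]
 [ 1.1 -0.5 -0.2]
 [-1.   1.3  0.3]
 [-0.7 -0.  -3.1]
 [ 1.1 -0.4  2.6]]Traceback (most recent call last):
  File "<stdin>", line 12, in <module>
  File "kin.py", line 27, in ik
    o=least_squares(g,np.clip(seed,LO+.01,HI-.01),bounds=(LO+.03,HI-.03)); return o.x,np.abs(o.fun).max()
    return func(*args, **kwargs)
    raise ValueError("Initial guess is outside of provided bounds")
ValueError: Initial guess is outside of provided bounds
```

Model fits to about 1–3 mm.

```bash
sed -i 's/LO+.01,HI-.01/LO+.04,HI-.04/' kin.py
cat > br.py <<'E'
from kin import *
from h import Rh,hb,Ro
def grasp(tilt,sg,back=0):
  a=np.radians(tilt); Z=Ro@[np.sin(a),0,-np.cos(a)]
  Y=sg*Ro[:,1]; R=np.c_[np.cross(Y,Z),Y,Z]
  return hb+Rh@[0,.001,.128]+Z*(.019-back),R
E
python3 - <<'E'
from br import *
rng=np.random.default_rng(0)
for tilt in(35,28,22):
  for sg in(-1,1):
    p,R=grasp(tilt,sg)
    S=np.array([x for x,e in(ik(p,R,rng.uniform(LO,HI)) for k in range(25)) if e<.01])
    print(tilt,sg,len(S)); 
    if len(S): print(S[np.argsort(S[:,4])][::max(1,len(S)//6)].round(2))
E
```

```text
35 -1 8
[[ 0.59  0.63 -1.02  2.22  1.6   0.21 -2.54]
 [ 0.58  0.63 -1.01  2.22  1.6   0.2  -2.54]
 [ 0.58  0.62 -1.    2.22  1.6   0.2  -2.54]
 [ 0.57  0.61 -0.99  2.22  1.6   0.19 -2.55]
 [ 0.57  0.61 -0.99  2.22  1.6   0.18 -2.55]
 [ 0.56  0.61 -0.98  2.22  1.6   0.18 -2.55]
 [ 0.81  1.18 -1.53  2.2   1.72  0.84 -2.38]
 [ 0.81  1.19 -1.54  2.2   1.72  0.85 -2.38]]
35 1 13
[[ 0.6   0.64 -1.03  2.22  1.6   0.22  0.61]
 [ 0.56  0.61 -0.98  2.22  1.6   0.18  0.59]
 [ 0.56  0.61 -0.98  2.22  1.6   0.18  0.59]
 [ 0.73  0.84 -1.27  2.21  1.63  0.46  0.68]
 [ 0.79  1.04 -1.43  2.2   1.68  0.68  0.73]
 [ 0.81  1.13 -1.49  2.2   1.7   0.78  0.75]
 [ 0.81  1.16 -1.51  2.2   1.71  0.81  0.75]]
28 -1 12
[[-0.56  0.37  0.33  2.23 -1.26  0.35  0.07]
 [-0.19  0.37 -0.1   2.21 -0.94  0.22 -0.21]
 [-0.05  0.38 -0.27  2.2  -0.71  0.18 -0.42]
 [-0.05  0.38 -0.27  2.2  -0.7   0.18 -0.43]
 [ 0.33  0.49 -0.73  2.17  0.55  0.18 -1.61]
 [ 0.62  0.72 -1.15  2.15  1.25  0.44 -2.18]]
28 1 11
[[-0.15  0.37 -0.16  2.2  -0.88  0.21  2.88]
 [ 0.34  0.49 -0.74  2.17  0.58  0.18  1.51]
 [ 0.34  0.49 -0.74  2.17  0.
[... 324 characters left out ...]
 0.85]
 [ 0.76  1.14 -1.53  2.14  1.55  0.91  0.85]]
22 -1 7
[[-1.09  0.54  0.99  2.2  -1.26  0.66  0.  ]
 [-0.65  0.38  0.41  2.18 -0.91  0.41 -0.3 ]
 [-0.46  0.37  0.18  2.16 -0.73  0.35 -0.46]
 [-0.19  0.38 -0.13  2.14 -0.4   0.3  -0.76]
 [ 0.01  0.4  -0.37  2.13 -0.06  0.28 -1.07]
 [ 0.65  0.86 -1.31  2.08  1.24  0.72 -2.15]
 [ 0.7   1.11 -1.52  2.08  1.43  0.99 -2.22]]
22 1 13
[[-0.16  0.38 -0.17  2.14 -0.34  0.29  2.33]
 [ 0.07  0.42 -0.45  2.13  0.06  0.29  1.96]
 [ 0.24  0.47 -0.66  2.11  0.41  0.32  1.65]
 [ 0.34  0.52 -0.79  2.11  0.6   0.35  1.47]
 [ 0.44  0.58 -0.93  2.1   0.81  0.41  1.3 ]
 [ 0.61  0.77 -1.21  2.09  1.14  0.62  1.05]
 [ 0.7   1.1  -1.51  2.08  1.42  0.98  0.92]]
```

Run:
```python
from br import *; from h import rel
for b in(.07,.0):
    p,R=grasp(25,-1,b); print(p.round(4)); rel(p,R)
```

```text
[0.518  0.167  0.1811]
t 3.0 tcp [0.5476 0.1843 0.1311] F [ 1.1 -0.1  0. ] w 0.0428 j [ 0.14  0.39 -0.43  2.22 -1.29  0.15  0.22]
shift [ 0.0004 -0.0082 -0.0601] twist [-0.0068 -0.1604 -0.0037]
[0.5395 0.1873 0.1176]
t 3.0 tcp [0.5476 0.1843 0.1311] F [ 1.1 -0.1  0. ] w 0.0428 j [ 0.14  0.39 -0.43  2.22 -1.29  0.15  0.22]
shift [-0.0108 -0.0077  0.009 ] twist [-0.0068 -0.1604 -0.0037]
```

Emit:
play_rows --jaw '[0.5,0.5,0.5,0.5,0.5,0.5,0.5,0.5]' --translation '[[0,0,-0.02],[0,-0.003,-0.045],[0,-0.008,-0.07],[0,-0.008,-0.07],[0,-0.008,-0.07],[0,-0.008,-0.07],[0,-0.008,-0.07],[0,-0.008,-0.07]]' --twist '[[0,0,0],[0,-0.04,0],[-0.005,-0.09,0],[-0.005,-0.16,0],[-0.005,-0.16,0],[-0.005,-0.16,0],[-0.005,-0.16,0],[-0.005,-0.16,0]]'

```text
time_s: 3.8
position: [0.5123, 0.1639, 0.1892]
tool_rot: [[0.661, 0.686, 0.305], [0.62, -0.728, 0.294], [0.424, -0.005, -0.906]]
wrist_force: [-0.2, -1.2, -0.3]
width: 0.0429
grip_force: 0.0
```

Run:
```python
from br import *; from h import rel
for b in(.07,.0):
    p,R=grasp(25,-1,b); rel(p,R)
```

```text
t 3.8 tcp [0.5123 0.1639 0.1892] F [-0.2 -1.2 -0.3] w 0.0429 j [-0.31  0.19  0.06  2.2  -0.56  0.43 -0.58]
shift [0.0023 0.0017 0.01  ] twist [-0.0046 -0.0012 -0.0023]
t 3.8 tcp [0.5123 0.1639 0.1892] F [-0.2 -1.2 -0.3] w 0.0429 j [-0.31  0.19  0.06  2.2  -0.56  0.43 -0.58]
shift [0.0022 0.002  0.08  ] twist [-0.0046 -0.0012 -0.0023]
```

Joints are comfortable now (j5 −0.56, j6 0.43). Moving in.

Emit:
play_rows --jaw '[0.5,0.5,0.5,0.5,0.5,0.5,0.5]' --translation '[[0.002,0.002,0.02],[0.002,0.002,0.04],[0.002,0.002,0.055],[0.002,0.002,0.07],[0.002,0.002,0.08],[0.002,0.002,0.08],[0.002,0.002,0.08]]' --twist '[[-0.004,0,0],[-0.004,0,0],[-0.004,0,0],[-0.004,0,0],[-0.004,0,0],[-0.004,0,0],[-0.004,0,0]]'

```text
time_s: 4.5
position: [0.54, 0.1867, 0.1175]
tool_rot: [[0.662, 0.684, 0.308], [0.619, -0.73, 0.29], [0.423, -0.002, -0.906]]
wrist_force: [0.1, 0.4, 0.3]
width: 0.0426
grip_force: 0.0
```

Run:
```python
from br import *; from h import rel
p,R=grasp(25,-1,0); rel(p,R)
```

```text
t 4.5 tcp [0.54   0.1867 0.1175] F [0.1 0.4 0.3] w 0.0426 j [-0.24  0.37 -0.05  2.17 -0.72  0.27 -0.44]
shift [ 0.0001 -0.0008 -0.0001] twist [-0.0002 -0.0008 -0.0033]
```

On target. Closing.

Emit:
play_rows --jaw '[0.25,0.1,0,0,0,0,0,0]' --translation '[[0,0,0],[0,0,0],[0,0,0],[0,0,0],[0,0,0],[0,0,0],[0,0,0],[0,0,0]]' --twist '[[0,0,0],[0,0,0],[0,0,0],[0,0,0],[0,0,0],[0,0,0],[0,0,0],[0,0,0]]'

```text
time_s: 5.3
position: [0.5404, 0.1871, 0.1184]
tool_rot: [[0.66, 0.684, 0.309], [0.619, -0.729, 0.291], [0.425, -0.001, -0.905]]
wrist_force: [-3.3, -2.9, 6.6]
width: 0.009
grip_force: 60.3
```

Run:
```python
from br import *; from h import *
p,R=grasp(25,-1,0); rel(p,R); o=r.get_obs(); print(o["grip_force"])
# pull 100mm along hanger z, in tool axes
print("pull",(o["tool_rot"].T@Rh[:,2]*.10).round(4))
p,d=r.camera('scene'); q,_=r.camera('top')
cv2.imwrite('pics/gr.png',np.hstack([cv2.resize(p[80:200,230:330,::-1],(400,480)),cv2.resize(q[150:250,180:280,::-1],(400,480))]))
```

```text
t 5.3 tcp [0.5404 0.1871 0.1184] F [-3.3 -2.9  6.6] w 0.009 j [-0.24  0.37 -0.05  2.17 -0.72  0.27 -0.44]
shift [-0.0008 -0.0008  0.0005] twist [ 0.0004 -0.0022 -0.0023]
60.34071207046509
pull [-0.0171  0.0001 -0.0985]
```

View pics/gr.png

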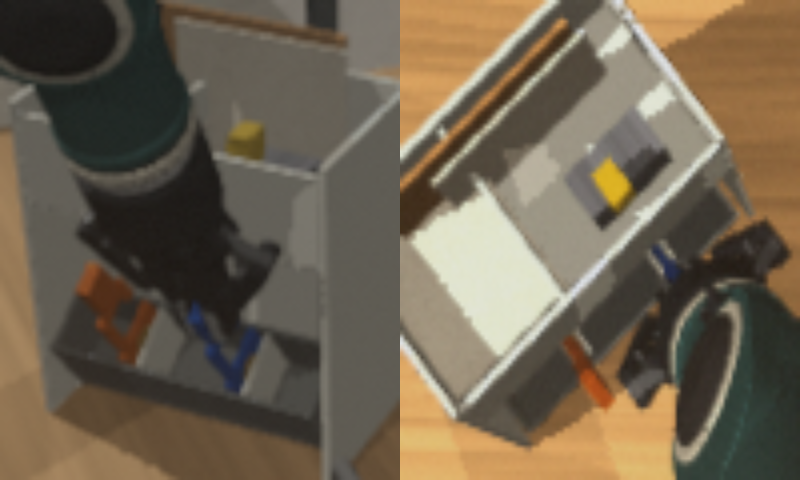

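The tab is gripped (width 9 mm, 60 N), with the hanger still in its slot. Pulling along the slot.

Emit:
play_rows --jaw '[0,0,0,0,0,0,0,0]' --translation '[[-0.002,0,-0.01],[-0.0034,0,-0.02],[-0.006,0,-0.035],[-0.0085,0,-0.05],[-0.011,0,-0.065],[-0.0136,0,-0.08],[-0.0155,0,-0.09],[-0.0155,0,-0.09]]' --twist '[[0,0,0],[0,0,0],[0,0,0],[0,0,0],[0,0,0],[0,0,0],[0,0,0],[0,0,0]]'

```text
time_s: 6.2
position: [0.5019, 0.151, 0.1939]
tool_rot: [[0.66, 0.684, 0.31], [0.619, -0.73, 0.291], [0.425, -0.0, -0.905]]
wrist_force: [0.4, 1.4, -0.8]
width: 0.0093
grip_force: 59.2
```

Run:
```python
from br import *; from h import *
o=r.get_obs(); R0=o["tool_rot"]
# in-hand: hanger rotation rel tool assumed from grasp pose
p,R=grasp(25,-1,0); Rrel=R.T@Rh; trel=R.T@(hb+Rh@[0,.001,0]-p)
np.savez("hand.npz",Rrel=Rrel,trel=trel)
# pre-hook: hanger y along rail y, x = +world x (rail yaw .45deg), origin z .0735, x 60 short, at green
c=np.radians(.45); Rr=np.array([[np.cos(c),-np.sin(c),0],[np.sin(c),np.cos(c),0],[0,0,1]])
Rgoal=Rr@Rrel.T
for x,z in((-.1,.20),(-.055,.0735),(0,.0735)):
    P=np.array([.5468,-.1095,0])+Rr@[x,0,z]
    g=P-Rgoal@trel; print("hanger",P.round(4),"tcp",g.round(4)); rel(g,Rgoal)
    x,e=ik(g,Rgoal,o["joints"]); print(x.round(2),round(e,3))
```

```text
hanger [ 0.4468 -0.1103  0.2   ] tcp [ 0.4435 -0.1103  0.3093]
t 6.2 tcp [0.5019 0.151  0.1939] F [ 0.4  1.4 -0.8] w 0.0093 j [-0.29  0.16  0.07  2.23 -0.56  0.43 -0.57]
shift [-0.1512  0.1507 -0.1986] twist [-0.1002 -0.5845  0.75  ]
[-0.03  0.15  0.2   1.88  0.    1.3  -1.39] 0.0
hanger [ 0.4918 -0.1099  0.0735] tcp [ 0.4885 -0.11    0.1828]
t 6.2 tcp [0.5019 0.151  0.1939] F [ 0.4  1.4 -0.8] w 0.0093 j [-0.29  0.16  0.07  2.23 -0.56  0.43 -0.57]
shift [-0.1751  0.1812 -0.07  ] twist [-0.1002 -0.5845  0.75  ]
[-0.11  0.37  0.31  1.92 -0.09  1.05 -1.32] 0.0
hanger [ 0.5468 -0.1095  0.0735] tcp [ 0.5435 -0.1095  0.1828]
t 6.2 tcp [0.5019 0.151  0.1939] F [ 0.4  1.4 -0.8] w 0.0093 j [-0.29  0.16  0.07  2.23 -0.56  0.43 -0.57]
shift [-0.1385  0.2185 -0.0529] twist [-0.1002 -0.5845  0.75  ]
[-0.12  0.46  0.32  1.79 -0.12  1.1  -1.32] 0.0
```

Emit:
play_rows --jaw '[0,0,0,0,0,0,0,0]' --translation '[[-0.01,0.005,-0.04],[-0.03,0.02,-0.08],[-0.05,0.045,-0.12],[-0.075,0.07,-0.15],[-0.1,0.095,-0.18],[-0.125,0.12,-0.198],[-0.14,0.14,-0.198],[-0.151,0.151,-0.1986]]' --twist '[[0,0,0],[-0.013,-0.08,0.1],[-0.027,-0.16,0.2],[-0.04,-0.24,0.31],[-0.055,-0.32,0.42],[-0.07,-0.4,0.53],[-0.085,-0.49,0.64],[-0.1,-0.5845,0.75]]'

```text
time_s: 7.0
position: [0.4445, -0.1118, 0.3085]
tool_rot: [[0.984, 0.002, -0.178], [0.002, -1.0, -0.003], [-0.178, 0.002, -0.984]]
wrist_force: [-0.8, 0.6, -0.6]
width: 0.0089
grip_force: 59.2
```

Emit:
play_rows --jaw '[0,0,0,0]' --translation '[[0,0,0],[0,0,0],[0,0,0],[0,0,0]]' --twist '[[0,0,0],[0,0,0],[0,0,0],[0,0,0]]'

```text
time_s: 7.4
position: [0.444, -0.1093, 0.3087]
tool_rot: [[0.985, 0.01, -0.174], [0.01, -1.0, -0.001], [-0.174, -0.001, -0.985]]
wrist_force: [-0.1, 0.4, -0.2]
width: 0.0088
grip_force: 59.2
```

```bash
cat > st.py <<'E'
from h import *
f=np.load("hand.npz"); Rrel,trel=f["Rrel"],f["trel"]
c=np.radians(.45); Rr=np.array([[np.cos(c),-np.sin(c),0],[np.sin(c),np.cos(c),0],[0,0,1]])
Rgoal=Rr@Rrel.T
def goal(x,y,z): return np.array([.546-.008*y*0,y,0])+Rr@[x,0,z]-Rgoal@trel
def hang():
    o=r.get_obs(); R=o["tool_rot"]@Rrel; P=o["position"]+o["tool_rot"]@trel; return P,R
E
python3 - <<'E'
from st import *
rel(goal(-.1,-.1095,.2),Rgoal); P,R=hang()
ims=[]
for n in("scene","top"):
    p,d=r.camera(n); X=cloud(n,d)
    h=cv2.cvtColor(p,cv2.COLOR_RGB2HSV); m=(h[...,0]>105)&(h[...,0]<130)&(h[...,1]>130)&(h[...,2]>35)&(X[...,1]<.1)&(d>0)
    q=X[m]; print(n,m.sum(),np.median(q,0).round(4),q.min(0).round(4),q.max(0).round(4)); l=(q-P)@R; print("hanger-frame",l.min(0).round(4),np.median(l,0).round(4),l.max(0).round(4))
    uv=proj(n,P+OUT@R.T); c0=uv.mean(0).astype(int); x0,y0=np.clip(c0-[30,36],0,None); k=6
    g=cv2.resize(p[y0:y0+72,x0:x0+60,::-1],None,fx=k,fy=k,interpolation=cv2.INTER_CUBIC)
    cv2.polylines(g,[((uv-[x0,y0]+.5)*k).astype(int)],True,(0,255,255),1); ims.append(g)
cv2.imwrite("pics/hang.png",np.hstack(ims))
E
```

```text
t 7.4 tcp [ 0.444  -0.1093  0.3087] F [-0.1  0.4 -0.2] w 0.0088 j [-0.15  0.15  0.33  1.87 -0.02  1.3  -1.37]
shift [-0.0014  0.001  -0.0004] twist [-0.0003  0.0004  0.0023]
scene 200 [ 0.4392 -0.1101  0.2844] [ 0.4236 -0.1148  0.2199] [ 0.4658 -0.0966  0.5357]
hanger-frame [-0.0237 -0.0054  0.0205] [-0.0081 -0.0009  0.085 ] [0.0186 0.0128 0.3363]
  return _methods._mean(a, axis=axis, dtype=dtype,
  ret = um.true_divide(
Traceback (most recent call last):
ValueError: zero-size array to reduction operation minimum which has no identity
```

```bash
cat > look.py <<'E'
from st import *
def look(name,crop=(36,42),k=9):
    P,R=hang(); n="scene"
    p,d=r.camera(n)
    uv=proj(n,P+OUT@R.T); c0=uv.mean(0).astype(int); x0,y0=np.clip(c0-list(crop),0,None)
    g=cv2.resize(p[y0:y0+60,x0:x0+80,::-1],None,fx=k,fy=k,interpolation=cv2.INTER_CUBIC)
    cv2.polylines(g,[((uv-[x0,y0]+.5)*k).astype(int)],True,(0,255,255),1)
    cv2.imwrite(f"pics/{name}.png",g); print("crop origin",x0,y0)
E
python3 -c "
from look import *
look('hang')
rel(goal(-.06,-.1095,.0735),Rgoal)"
```

```text
crop origin 246 135
t 7.55 tcp [ 0.4442 -0.1096  0.3088] F [ 0.2  0.1 -0.5] w 0.0088 j [-0.15  0.15  0.33  1.87 -0.02  1.3  -1.37]
shift [0.0599 0.0008 0.1174] twist [0.     0.0005 0.0015]
```

View pics/hang.png

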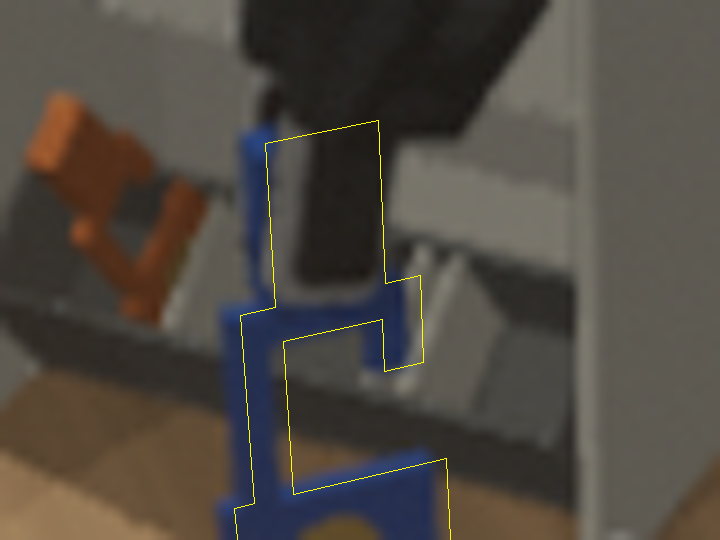

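The hanger is upright in hand, and crown and tag heights match the outline. It sits about 3 mm toward −x, which I'll correct. Descending in front of the rail.

Emit:
play_rows --jaw '[0,0,0,0,0,0,0]' --translation '[[0.015,0.0008,0.03],[0.03,0.0008,0.06],[0.045,0.0008,0.09],[0.06,0.0008,0.117],[0.06,0.0008,0.1174],[0.06,0.0008,0.1174],[0.06,0.0008,0.1174]]' --twist '[[0,0,0.001],[0,0,0.0015],[0,0,0.0015],[0,0,0.0015],[0,0,0.0015],[0,0,0.0015],[0,0,0.0015]]'

```text
time_s: 8.25
position: [0.4834, -0.1107, 0.1838]
tool_rot: [[0.985, 0.007, -0.173], [0.007, -1.0, -0.002], [-0.173, 0.001, -0.985]]
wrist_force: [1.1, 0.3, -0.0]
width: 0.0093
grip_force: 59.2
```

```bash
python3 -c "
from look import *
look('pre',(30,25))
rel(goal(.002,-.1095,.0735),Rgoal)"
```

```text
crop origin 275 202
t 8.3 tcp [ 0.4835 -0.1106  0.1839] F [0.5 0.5 0. ] w 0.0092 j [-0.12  0.36  0.32  1.92 -0.09  1.05 -1.32]
shift [ 0.0605 -0.0007 -0.0095] twist [ 0.0003 -0.0011 -0.0011]
```

View pics/pre.png

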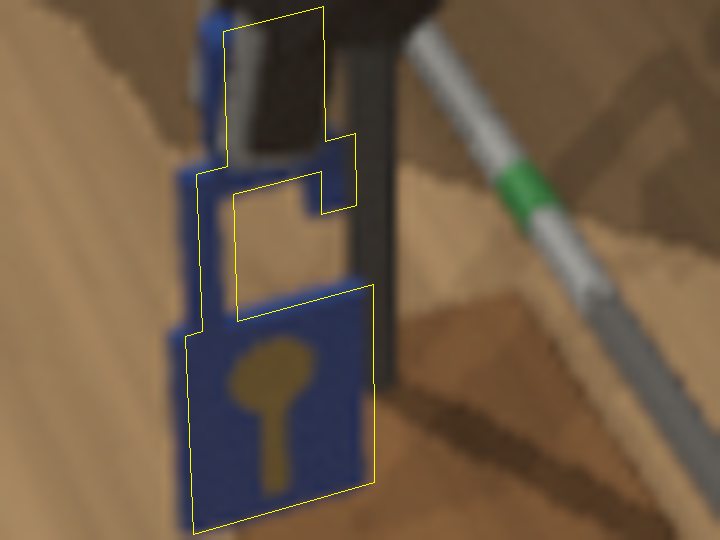

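Emit:
play_rows --jaw '[0,0,0,0,0,0,0,0]' --translation '[[0.0105,-0.0007,-0.0009],[0.021,-0.0007,-0.0027],[0.0315,-0.0007,-0.0045],[0.042,-0.0007,-0.0063],[0.0525,-0.0007,-0.0081],[0.0625,-0.0007,-0.0099],[0.0625,-0.0007,-0.0099],[0.0625,-0.0007,-0.0099]]' --twist '[[0,0,0],[0,0,0],[0,0,0],[0,0,0],[0,0,0],[0,0,0],[0,0,0],[0,0,0]]'

```text
time_s: 9.1
position: [0.546, -0.1093, 0.1807]
tool_rot: [[0.984, 0.007, -0.176], [0.007, -1.0, -0.002], [-0.176, 0.001, -0.984]]
wrist_force: [0.5, 0.2, 0.0]
width: 0.009
grip_force: 59.2
```

```bash
python3 -c "
from look import *
look('in',(30,25))
rel(goal(.004,-.1095,.055),Rgoal)"
```

```text
crop origin 304 195
t 9.15 tcp [ 0.5457 -0.1094  0.1807] F [ 0.2 -0.2 -1.4] w 0.0091 j [-0.11  0.47  0.31  1.77 -0.12  1.1  -1.32]
shift [0.0039 0.0001 0.016 ] twist [ 0.0004  0.0028 -0.0011]
```

View pics/in.png

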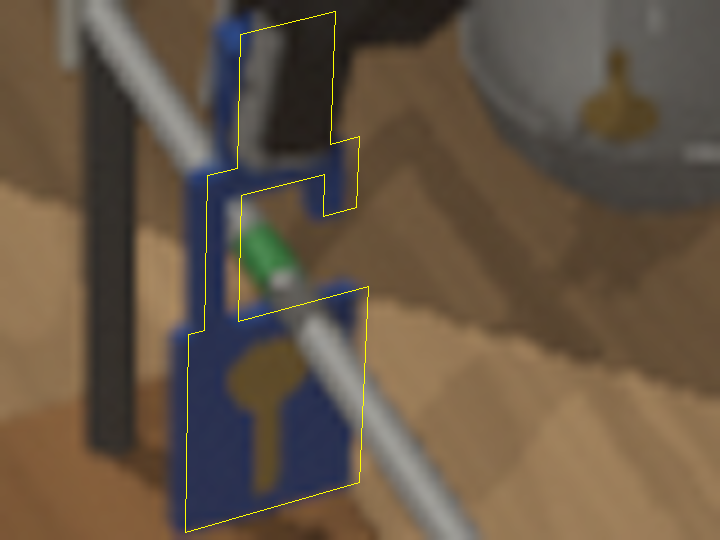

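The rail passes through the mouth at the green band, with the band at crop (262,245). Lowering onto the rail.

Emit:
play_rows --jaw '[0,0,0,0,0,0,0,0]' --translation '[[0.001,0,0.003],[0.0015,0,0.006],[0.002,0,0.009],[0.003,0,0.012],[0.0035,0,0.015],[0.0038,0,0.017],[0.0038,0,0.017],[0.0038,0,0.017]]' --twist '[[0,0.003,0],[0,0.003,0],[0,0.003,0],[0,0.003,0],[0,0.003,0],[0,0.003,0],[0,0.003,0],[0,0.003,0]]'

```text
time_s: 9.95
position: [0.5469, -0.1093, 0.1636]
tool_rot: [[0.985, 0.007, -0.172], [0.007, -1.0, -0.002], [-0.172, 0.001, -0.985]]
wrist_force: [0.4, -0.6, 0.2]
width: 0.0095
grip_force: 59.4
```

```bash
python3 -c "
from look import *
P,R=hang();print('hanger',P,'hook z-.15',(P+R@[0,0,.096])-[.546,0,.15], 'up',R[:,2])
rel(goal(.004,-.2550,.0545),Rgoal)"
```

```text
hanger [ 0.55037036 -0.10932627  0.05427097] hook z-.15 [ 0.00424901 -0.10927225  0.00027087] up [-1.26406955e-03  5.62689018e-04  9.99999043e-01]
t 9.95 tcp [ 0.5469 -0.1093  0.1636] F [ 0.4 -0.6  0.2] w 0.0095 j [-0.11  0.49  0.31  1.78 -0.13  1.07 -1.32]
shift [-1.300e-03  1.457e-01  1.000e-04] twist [ 0.0004 -0.0013 -0.0009]
```

Emit:
play_rows --jaw '[0,0,0,0,0,0,0,0]' --translation '[[0,0.01,0],[0,0.022,0],[0,0.034,0],[0,0.046,0],[0,0.058,0],[0,0.07,0],[0,0.075,0],[0,0.075,0]]' --twist '[[0,0,0],[0,0,0],[0,0,0],[0,0,0],[0,0,0],[0,0,0],[0,0,0],[0,0,0]]'

```text
time_s: 10.75
position: [0.5472, -0.1854, 0.1636]
tool_rot: [[0.985, 0.005, -0.173], [0.005, -1.0, -0.002], [-0.173, 0.001, -0.985]]
wrist_force: [-1.3, -0.0, -1.3]
width: 0.0088
grip_force: 59.3
```

Emit:
play_rows --jaw '[0,0,0,0,0,0,0,0]' --translation '[[0,0.01,0],[0,0.022,0],[0,0.034,0],[0,0.044,0],[0,0.054,0],[0,0.064,0],[0,0.0705,0],[0,0.0705,0]]' --twist '[[0,0,0],[0,0,0],[0,0,0],[0,0,0],[0,0,0],[0,0,0],[0,0,0],[0,0,0]]'

```text
time_s: 11.55
position: [0.5476, -0.2562, 0.1636]
tool_rot: [[0.985, 0.005, -0.173], [0.005, -1.0, -0.002], [-0.173, 0.001, -0.985]]
wrist_force: [0.2, 0.1, -1.0]
width: 0.0094
grip_force: 59.3
```

```bash
python3 -c "
from look import *
look('red',(30,25))
P,R=hang();print('hook',(P+R@[0,0,.096])-[.546,0,.15], 'up',R[:,2])
rel(goal(.004,-.2550,.0545),Rgoal)"
```

```text
crop origin 338 252
hook [ 0.00508529 -0.25516321  0.00028825] up [-1.01885160e-03  4.78152373e-04  9.99999367e-01]
t 11.6 tcp [ 0.5478 -0.2552  0.1636] F [-1.  -0.2 -0.3] w 0.0091 j [ 0.1   0.56  0.35  1.67 -0.13  1.1  -1.09]
shift [-0.0011 -0.0002 -0.    ] twist [ 0.0002 -0.001  -0.0017]
```

View pics/red.png

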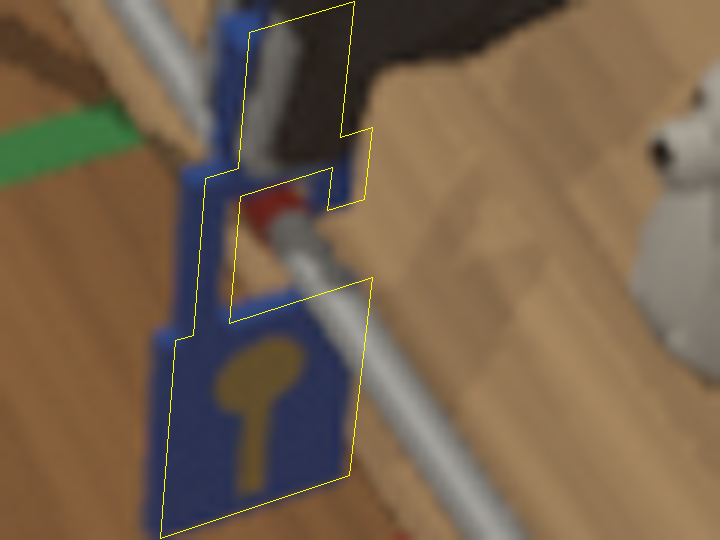

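The hanger is on the rail at the red band, with the front half of the band showing at crop (275,205). Setting it down gently.

Emit:
play_rows --jaw '[0,0,0,0]' --translation '[[0.0,0,0.0005],[0.0002,0,0.001],[0.0002,0,0.001],[0.0002,0,0.001]]' --twist '[[0,0,0],[0,0,0],[0,0,0],[0,0,0]]'

```text
time_s: 12.0
position: [0.548, -0.2546, 0.1632]
tool_rot: [[0.985, 0.007, -0.172], [0.007, -1.0, -0.002], [-0.172, 0.001, -0.985]]
wrist_force: [-1.5, -0.4, 4.6]
width: 0.0091
grip_force: 59.9
```

Emit:
play_rows --jaw '[0,0,0,0]' --translation '[[0.0,0,0.0005],[0.0002,0,0.001],[0.0002,0,0.001],[0.0002,0,0.001]]' --twist '[[0,0,0],[0,0,0],[0,0,0],[0,0,0]]'

```text
time_s: 12.4
position: [0.5481, -0.2547, 0.163]
tool_rot: [[0.985, 0.007, -0.172], [0.007, -1.0, -0.002], [-0.172, 0.0, -0.985]]
wrist_force: [-2.4, 0.8, 10.4]
width: 0.0087
grip_force: 60.8
```

Emit:
play_rows --jaw '[0.13,0.15,0.18,0.22,0.28,0.34,0.4,0.4]' --translation '[[0,0,-0.001],[0,0,-0.001],[0,0,-0.001],[0,0,-0.001],[0,0,-0.001],[0,0,-0.001],[0,0,-0.001],[0,0,-0.001]]' --twist '[[0,0,0],[0,0,0],[0,0,0],[0,0,0],[0,0,0],[0,0,0],[0,0,0],[0,0,0]]'

```text
time_s: 13.2
position: [0.5481, -0.2548, 0.1625]
tool_rot: [[0.985, 0.007, -0.173], [0.007, -1.0, -0.002], [-0.173, 0.0, -0.985]]
wrist_force: [0.2, 0.9, -0.5]
width: 0.0339
grip_force: 0.0
```

Emit:
play_rows --jaw '[0.4,0.4,0.4,0.4,0.4,0.4,0.4,0.4]' --translation '[[0,0,-0.005],[0,0,-0.015],[0,0,-0.03],[0,0,-0.05],[0,0,-0.075],[0,0,-0.1],[0,0,-0.12],[0,0,-0.12]]' --twist '[[0,0,0],[0,0,0],[0,0,0],[0,0,0],[0,0,0],[0,0,0],[0,0,0],[0,0,0]]'

```text
time_s: 14.0
position: [0.571, -0.2553, 0.2853]
tool_rot: [[0.986, 0.007, -0.165], [0.007, -1.0, -0.004], [-0.165, 0.003, -0.986]]
wrist_force: [1.2, -0.1, -0.1]
width: 0.0342
grip_force: 0.0
```

Emit:
play_rows --jaw '[0.4,0.4,0.4,0.4,0.4,0.4,0.4,0.4]' --translation '[[0,0,0],[0,0,0],[0,0,0],[0,0,0],[0,0,0],[0,0,0],[0,0,0],[0,0,0]]' --twist '[[0,0,0],[0,0,0],[0,0,0],[0,0,0],[0,0,0],[0,0,0],[0,0,0],[0,0,0]]'

```text
time_s: 14.8
position: [0.5688, -0.2546, 0.2808]
tool_rot: [[0.985, 0.007, -0.173], [0.007, -1.0, -0.002], [-0.173, 0.001, -0.985]]
wrist_force: [-0.1, -0.1, 0.1]
width: 0.0339
grip_force: 0.0
```

Run:
```python
from h import *
for t in range(2):
    p,d=r.camera("scene");X=cloud("scene",d)
    h=cv2.cvtColor(p,cv2.COLOR_RGB2HSV); m=(h[...,0]>105)&(h[...,0]<130)&(h[...,1]>120)&(h[...,2]>35)&(X[...,1]<-.2)&(X[...,1]>-.3)&(d>0)&(abs(X[...,0]-.55)<.06)
    q=X[m]; print(m.sum(),np.median(q,0).round(4),q.min(0).round(4),q.max(0).round(4))
    for z0 in(.06,.09,.13,.155,.18): k=q[abs(q[:,2]-z0)<.01]; print(z0,len(k),k.mean(0).round(4) if len(k) else '')
P=np.array([.55,-.255,.054]); n="scene"; uv=proj(n,P+OUT); x0,y0=330,245;k=8
g=cv2.resize(p[y0:y0+72,x0:x0+95,::-1],None,fx=k,fy=k,interpolation=cv2.INTER_CUBIC)
cv2.polylines(g,[((uv-[x0,y0]+.5)*k).astype(int)],True,(0,255,255),1); cv2.imwrite("pics/fin.png",g)
print(r.get_obs()["position"],r.get_obs()["wrist_force"])
```

```text
163 [ 0.5436 -0.2557  0.173 ] [ 0.526  -0.26    0.0621] [ 0.5644 -0.2483  0.1951]
0.06 1 [ 0.526  -0.2561  0.0621]
0.09 3 [ 0.5507 -0.2551  0.0898]
0.13 6 [ 0.5312 -0.2558  0.131 ]
0.155 31 [ 0.5437 -0.2558  0.1589]
0.18 33 [ 0.5423 -0.2573  0.1812]
170 [ 0.5421 -0.2556  0.1739] [ 0.5253 -0.2593  0.0662] [ 0.5645 -0.2489  0.1956]
0.06 1 [ 0.5253 -0.257   0.0662]
0.09 3 [ 0.5261 -0.256   0.0976]
0.13 4 [ 0.5306 -0.2552  0.1296]
0.155 36 [ 0.5428 -0.2557  0.1581]
0.18 35 [ 0.542  -0.2571  0.1814]
[ 0.56885173 -0.25456306  0.28081037] [ 0.14044971  0.41139498 -0.48051751]
```

View pics/fin.png

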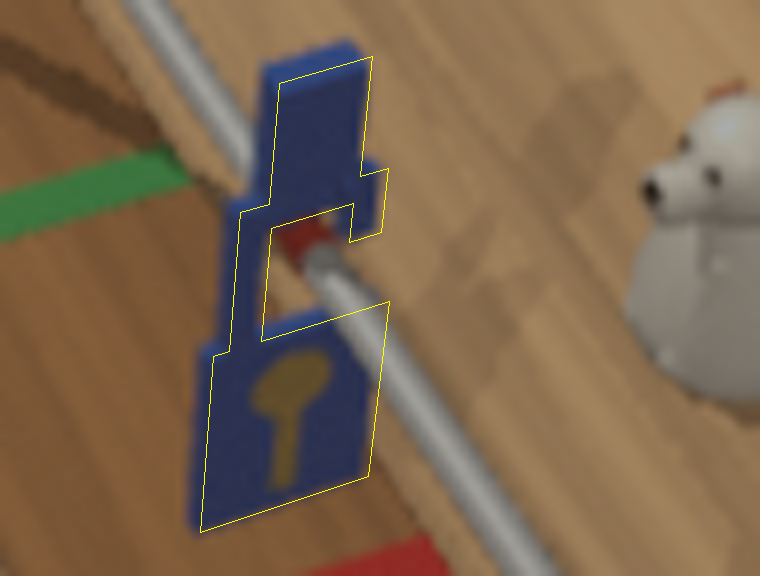

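The hanger hangs upright on the rail at the red band (crop (310,240)), the gripper is clear, and the dog is undisturbed. Handing in.

```bash
python3 -c "
from bench import r
print(r.hand_in())"
```

```text
the job is handed in; nothing more can be done
None
```

The blue hanger was hooked at the green band, slid along the rail and left hanging upright on the red band with the gripper clear, and the job is handed in at about 15 s (the verdict was not reported).

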